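# Clip the calibration slide onto the microscope stand

## Task

Take the framed glass calibration slide out of its case, lay it flat on the plate of the microscope stand and slide it in under both sprung clips, until each clip has ridden over the frame and snapped down onto the glass and the frame is pressed home, square against the back stop. Be gentle: set the slide down rather than drop it, do not bend the clips up, feel for the stop and press lightly without ramming it, leave the tweezers and the marker pen lying where they are, and let go at the end.

Things in the scene. Friction and masses are not known exactly. Their poses are not given: they have to be found in the camera images.
- slide_centre (a point): Centre, half-way up, of the loose calibration slide: flat metal frame 48 mm (own x) x 90 mm (own y) x 6 mm (z), 60 g, with a glass pane 36 x 78 mm whose top lies 2.5 mm below the frame's top (rims 6 mm wide; the two halves are alike). It lies level on a foam block in its case, its underside 18 mm above the desk.
- case: Fixed shallow tray 150 (x) x 140 mm (y), rim 10 mm high; origin under its centre. In its middle a foam block 32 mm (x) x 98 mm (y), 18 mm high, carries the slide, whose long edges overhang the block 8 mm each side; at the block's ends, 49 mm from the centre, foam cheeks rise to 21 mm.
- stand: Microscope stand, fixed. Plate 250 (x) x 160 (y) x 14 mm; origin under its centre; +x runs from the open front edge to the pillar (14 mm thick, 200 mm high, at x = 105 mm, y = 0). The microscope barrel hangs from the pillar, swung aside over x 155 to 205 mm, y 40 to 90 mm, 85 to 205 mm up. Slides go in from the front, towards +x, long side across, centred on y = 0.
- back_stop: Back stop of the stand: a steel bar (stop_bar in the rules) 10 x 128 x 5.5 mm across the plate under the clips, screwed down in two slots (thumbscrews 11 mm high at y = +-58 mm) wherever it was last set. The pose given is that of the slots, not of the bar: origin at the foremost setting, on the plate's top, 18 mm from the plate's centre; the bar's front face lies 0 to 16 mm further along +x.
- clip_left (a joint): Angle (rad) of the sprung steel clip at y = +31 mm of the stand (11 mm wide): pivot at x = 62 mm, arm to the front, toe (2 mm radius) at x = 2 mm, lip bent up at 30 degrees to the front, ending at x = -10 mm, 9 mm above the plate. 0: empty, toe 1 mm over the plate; about 0.08: up on the frame's rim; about 0.04: snapped down on the glass. Toe force 3 to 4 N.
- clip_right (a joint): The same for the like clip at y = -31 mm of the stand. Pushing the slide under both clips takes 5 to 13 N along the plate while the toes ride up, and 2 to 4 N (rubbing) once they have snapped down; between the snap (front edge of the frame 8 mm past the toes) and the back stop there are 8 to 24 mm of travel.
- tweezers: Steel tweezers, 115 mm long, 8 mm high, lying on the desk. Bystander, to be left where it is.
- marker: White and black marker pen, 130 mm long, 13 mm thick, lying on the desk. Bystander, to be left where it is.
Not all that is in view belongs to the job. What is meant by the part that bears slide_centre is not yellow, and is the larger of those in its own colour.

How it is judged:
By the outcome, as a careful person would: the job done as asked, in the order asked, and still so for the second after the job is handed in, with the robot touching nothing.
It also fails if it takes over 72 s, if anything falls off the work surface, if the arm or the gripper's body presses on something with over 40 N, if the wrist force passes 120 N, or if a joint passes its speed limit or range.

## Robot

A 6-joint arm with a two-finger parallel gripper is mounted at the origin on the work surface. World frame = base frame: x ahead of the robot, y to its left, z up, the work surface at z = 0. Lengths are in m, angles in rad, forces in N, time in s.
With the tool pointing down it reaches from about 0.3 to 0.825 m from the base axis. Payload 5.4 kg.
Tool frame: the origin (TCP) lies at the very end of the fingers, on their centre line; the grasp point (between the pads) lies 19 mm behind it; z points along the fingers, x is the direction in which the jaws open and shut, and the axes are right-handed (so a half turn about z gives the same grasp; the last joint's range is limited). The gripper opens to 92 mm and grips with 3 to 60 N. Pads are 20 mm wide; open, the fingers measure 128 mm over their backs; the gripper's body (75 mm by 189 mm) begins 69 mm behind the grasp point.
Start: joints at [-1.356, 0.158, 1.597, -0, 1.386, -0.21], TCP at [0.237, -0.524, 0.215] pointing down, gripper open.
Joint ranges: [-2.91, 2.91], [-0.94, 2.29], [0.18, 2.7], [-1.29, 4.43], [0.17, 2.64], [-3, 3]. Speed limits (rad/s): [2.57, 2.57, 3.14, 3.14, 3.14, 3.14].

## Interface

Orientations are given as a rotation vector (axis times angle).
In Python, from workcell import bot gives the robot as it stands. Calls block until the motion is done:
- bot.goto(position, orientation): joint-space move of the TCP to a pose.
- bot.line_to(position, rot=None, max_speed=0.15): straight line of the TCP; rot=None keeps the orientation; max_speed is the mean speed in m/s.
- bot.set_joints(angles): joint-space move.
- bot.set_gripper(opening, newtons=None): opening from 0.0 (shut) to 1.0 (fully open); newtons is the grip in N (None keeps the last); returns when the fingers have stopped.
- bot.hold(seconds).
- bot.inverse_kinematics(position, orientation): joint angles nearest the present ones, or None.
- bot.read_camera(name): name is "scene" or "top" or "wrist"; returns a dict with "pixels" (480x640x3 uint8, blue, green, red), "fx", "fy", "cx", "cy" (pixels), "R" (3x3) and "t" (3): a world point X has camera coordinates R X + t. Camera axes: x right, y down, z forward; pixel columns grow to the right and rows downward; lengths in m; the calibration is good to about 2 mm. The wrist camera is an equidistant fisheye: a pixel r from the principal point sees the ray r / f radians off the axis. A picture is of the moment at which its call begins. There is no depth.
A pose or a line that the arm cannot do raises bot.MotionError and nothing moves.
- bot.job_done(): hands the job in, once; it reports no verdict.
Readings, each from a call of its own:
- bot.current_clock(): time.
- bot.current_joints(): joint angles.
- bot.current_joint_vel(): joint speeds.
- bot.current_effort(): joint torques, N m.
- bot.current_ee_pos(): TCP position.
- bot.current_tool_rot(): TCP orientation.
- bot.current_contact_force(): force on the tool from outside, world axes, zero at the start.
- bot.current_ft_torque(): the same for the moment, N m.
- bot.current_opening(): opening from 0.0 (shut) to 1.0 (fully open).
Only numpy, scipy, OpenCV 4.12 (cv2) and the standard library are available. Lean on these libraries where they do the work, as an engineer would, in place of code of your own. Each camera call takes 0.05 s, during which the arm holds its last target.

## Working session

There is one attempt and no reset: what is moved stays moved. The work goes in short steps, each a Python script; the robot and the scene stay as the last script left them, time stands still between calls to the robot, and variables do not carry over. Pictures are saved under pics/ and viewed, and the job is handed in when it is done.

```bash
ls; mkdir -p pics
python3 - <<'E'
from workcell import bot
import cv2
for n in ["scene","top","wrist"]:
    c=bot.read_camera(n); cv2.imwrite(f"pics/{n}0.png",c["pixels"]); print(n,c["fx"],c["cx"],c["cy"],c["R"],c["t"])
print(bot.current_clock(),bot.current_ee_pos(),bot.current_tool_rot())
E
```

```text
pics
scene 494.4733524404794 324.7337381090327 244.89061037536337 [[ 0.48258791  0.87572467 -0.0146699 ]
 [ 0.74389097 -0.41866409 -0.5209094 ]
 [-0.46231497  0.24047177 -0.85348591]] [-0.2252346  -0.4110821   1.14109078]
top 480.73583886085396 320.4593342463796 235.40226548049395 [[ 0.00569155 -0.99998032 -0.00263745]
 [-0.99260245 -0.00532965 -0.12129289]
 [ 0.12127645  0.00330828 -0.99261326]] [-0.0392666   0.59672321  0.74394661]
wrist 371.64829954431775 313.23070052998725 240.04643496310734 [[ 0.41243697 -0.91098509 -0.0013796 ]
 [-0.87625038 -0.39712455  0.27290541]
 [-0.24916064 -0.11134741 -0.96203988]] [-0.57533019 -0.03010154  0.3904116 ]
0.15 [ 0.23686474 -0.52342366  0.21386611] [-2.63894072e+00  1.70269140e+00  1.60078989e-03]
```

View pics/scene0.png

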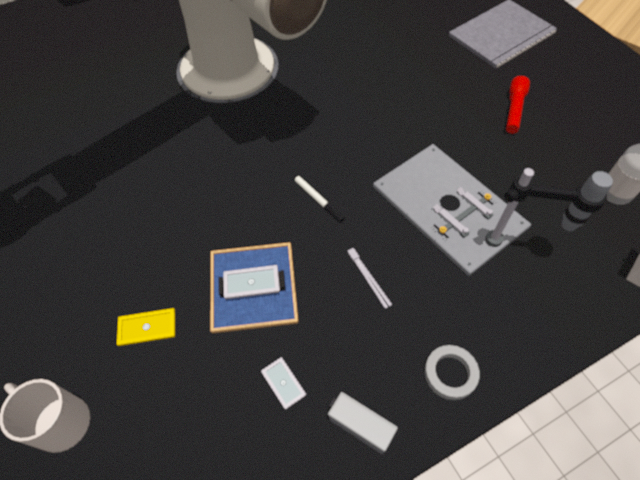

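View pics/top0.png

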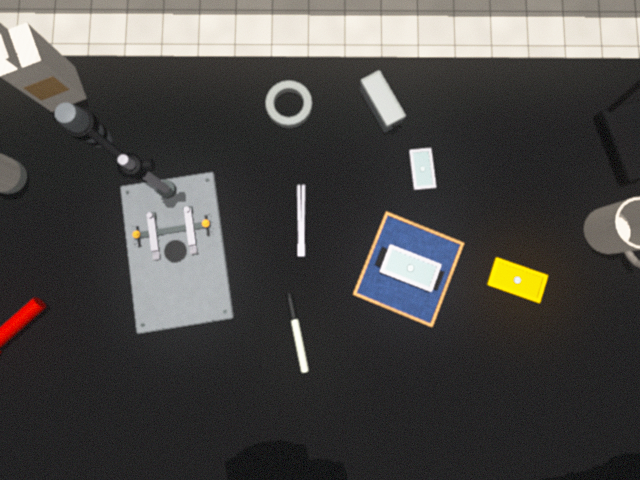

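View pics/wrist0.png

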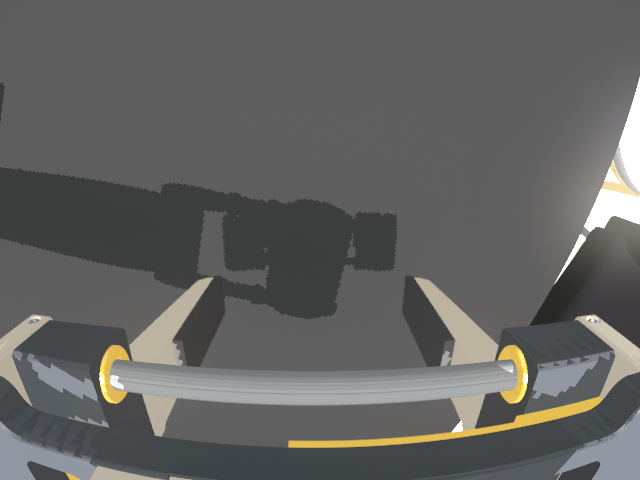

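The candidates for the slide in the top view are yellow (518,280), a small pale one (423,168), and the pale one in the case (410,268). The last fits: it isn't yellow, it is the larger pale one, and it lies on the foam in the case. I'll confirm that in enlarged crops.

Run:
```python
import cv2, numpy as np
def crop(f,x,y,w,h,s,o):
    im=cv2.imread(f)[y:y+h,x:x+w]; im=cv2.resize(im,None,fx=s,fy=s,interpolation=cv2.INTER_CUBIC)
    for i in range(0,w,10):
        cv2.putText(im,str(x+i),(i*s,8),0,.3,(0,255,0),1) if i%20==0 else 0; cv2.line(im,(i*s,10),(i*s,14),(0,255,0),1)
    for i in range(0,h,10):
        cv2.putText(im,str(y+i),(0,i*s+4),0,.3,(0,255,0),1)
    cv2.imwrite(o,im)
crop("pics/top0.png",345,205,130,125,4,"pics/t_case.png")
crop("pics/top0.png",110,165,130,175,3,"pics/t_stand.png")
crop("pics/scene0.png",200,230,110,110,5,"pics/s_case.png")
crop("pics/scene0.png",365,135,175,145,4,"pics/s_stand.png")
```

```text
(no output)
```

View pics/t_case.png

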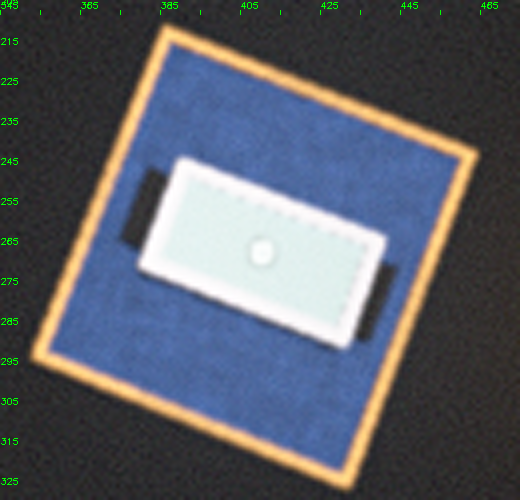

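View pics/t_stand.png

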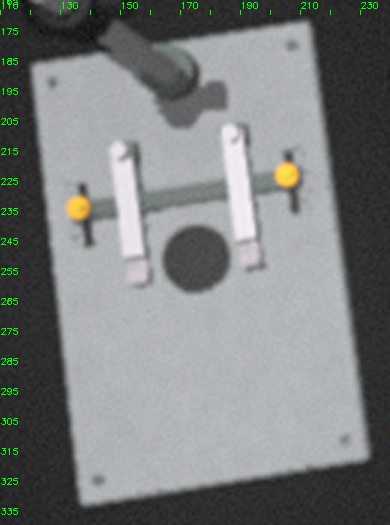

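View pics/s_case.png

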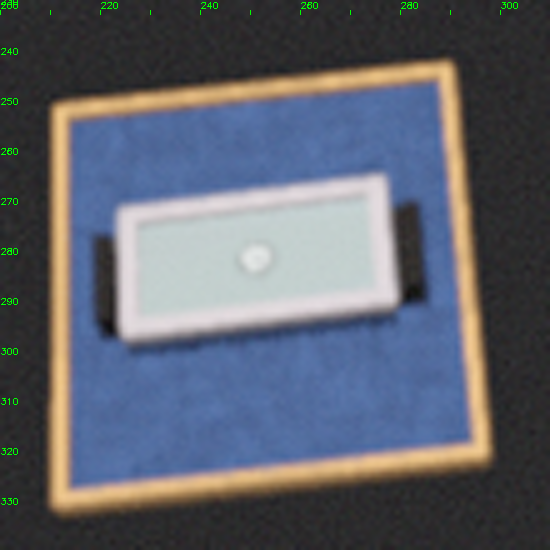

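View pics/s_stand.png

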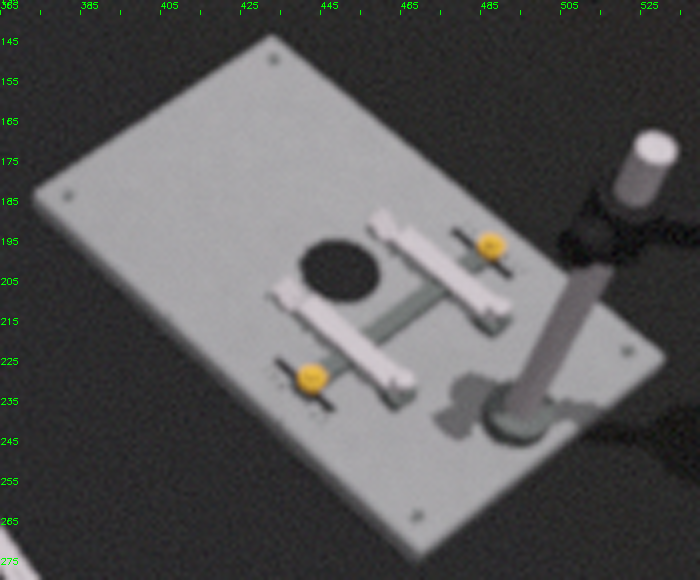

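The pale framed slide in the case (top view 410,268, scene view 251,281) is the one: about 53x29 px against 38x24 for the other pale one at (423,168). Next I'll triangulate the slide corners, plate corners, screws and so on.

```bash
cat > h.py <<'E'
import numpy as np, cv2
from workcell import bot
from scipy.optimize import least_squares
from scipy.spatial.transform import Rotation as Rn
C={}
def cams(names=("top","scene")):
    for n in names:
        C[n]=bot.read_camera(n)
    return C
def proj(c,X,fish=False):
    p=np.asarray(c["R"])@np.asarray(X)+np.asarray(c["t"])
    if fish:
        r=np.hypot(p[0],p[1]); th=np.arctan2(r,p[2]); s=th/max(r,1e-9)
        return np.array([c["fx"]*s*p[0]+c["cx"],c["fy"]*s*p[1]+c["cy"]])
    return np.array([c["fx"]*p[0]/p[2]+c["cx"],c["fy"]*p[1]/p[2]+c["cy"]])
def tri(obs,x0=(0.45,0,0.02)):
    f=lambda X: np.concatenate([proj(c,X,fi)-uv for c,uv,fi in obs])
    s=least_squares(f,x0); return s.x, np.abs(s.fun).max()
def onplane(c,uv,z,fish=False):
    f=lambda q: proj(c,[q[0],q[1],z],fish)-uv
    return least_squares(f,[0.5,0]).x
E
python3 - <<'E'
from h import *
cams()
T=lambda p,s,o:(np.array(p)+.5)/s-.5+np.array(o)
def do(name,tp,ts,to,sp,ss,so):
    X=[]
    for a,b in zip(tp,sp):
        x,r=tri([(C["top"],T(a,ts,to),0),(C["scene"],T(b,ss,so),0)]); X.append(x); print(name,x.round(4),round(r,2))
    return np.array(X)
S=do("slide",[(181,157),(386,236),(346,348),(138,267),(261,252)],4,(345,205),[(401,304),(122,341),(117,207),(385,174),(255,258)],5,(200,230))
d=lambda a,b:np.linalg.norm(a-b)
print("mean",S[:4].mean(0),"sides",d(S[0],S[1]),d(S[1],S[2]),d(S[2],S[3]),d(S[3],S[0]))
v=S[0]+S[3]-S[1]-S[2]; print("yaw own y dir",np.degrees(np.arctan2(v[1],v[0]))-90); v=S[0]+S[1]-S[2]-S[3];print("own x",np.degrees(np.arctan2(v[1],v[0])))
P=do("plate",[(32,63),(310,22),(370,458),(80,505)],3,(110,165),[(665,357),(418,552),(35,190),(272,35)],4,(365,135))
print("mean",P.mean(0),d(P[0],P[1]),d(P[1],P[2]),d(P[2],P[3]),d(P[3],P[0]))
v=P[0]+P[1]-P[2]-P[3];print("own x",np.degrees(np.arctan2(v[1],v[0])));v=P[0]+P[3]-P[1]-P[2]; print(np.degrees(np.arctan2(v[1],v[0]))-90)
do("screws",[(78,208),(287,175)],3,(110,165),[(489,245),(311,376)],4,(365,135))
E
```

```text
slide [ 0.5853 -0.1499  0.0232] 0.24
slide [ 0.5528 -0.2346  0.0224] 0.45
slide [ 0.5071 -0.2167  0.0247] 0.48
slide [ 0.5396 -0.1324  0.0243] 0.29
slide [ 0.5459 -0.1836  0.0216] 0.57
mean [ 0.54617807 -0.1834354   0.02363221] sides 0.09072021424407202 0.049128374579714446 0.0903269043848376 0.04893810353897863
yaw own y dir -21.014828699330025
own x -21.158111977794544
plate [0.6826 0.3033 0.0142] 0.02
plate [0.7075 0.1474 0.0124] 0.09
plate [0.4641 0.1064 0.0166] 0.31
plate [0.4376 0.2631 0.0145] 0.13
mean [0.57296333 0.20505303 0.01441551] 0.15780629576390004 0.24680118489048203 0.15899560116246608 0.2482017298061727
own x 9.439483730708334
9.334250614405406
screws [0.5989 0.2688 0.0233] 0.44
screws [0.6179 0.1544 0.0243] 0.2
```

The slide fits its description: sides 49x90 mm, top at z=23.6 mm (24 expected), centre (0.546,-0.183), own x at -21.1°. The plate also fits: 158x247 mm, top 14.4 mm, centre (0.573,0.205), yaw +9.4°. I'll hover over the slide with the gripper open and check with the wrist camera.

```bash
cat >> h.py <<'E'
def down(deg):
    a=np.radians(deg); x=np.array([np.cos(a),np.sin(a),0]); z=np.array([0,0,-1.]); 
    return Rn.from_matrix(np.stack([x,np.cross(z,x),z],1)).as_rotvec()
def F(n=5):
    return np.mean([bot.current_contact_force() for _ in range(n)],0)
def snap(name,cam="wrist"):
    c=bot.read_camera(cam); cv2.imwrite("pics/%s.png"%name,c["pixels"])
    import pickle; pickle.dump({k:np.asarray(v) for k,v in c.items()},open("pics/%s.pkl"%name,"wb")); return c
E
python3 - <<'E'
from h import *
bot.goto([0.546,-0.1835,0.12],down(-21.1))
print(bot.current_ee_pos(),bot.current_joints(),F(),bot.current_clock(),bot.current_opening())
snap("w1")
E
```

```text
[ 0.54594944 -0.18463034  0.1203668 ] [-5.35487178e-01  2.49835708e-01  1.68471488e+00 -3.64228253e-04
  1.20627480e+00 -1.65609060e-01] [ 0.14367372  1.11946379 -0.75673361] 1.9667 1.000184700109008
```

View pics/w1.png

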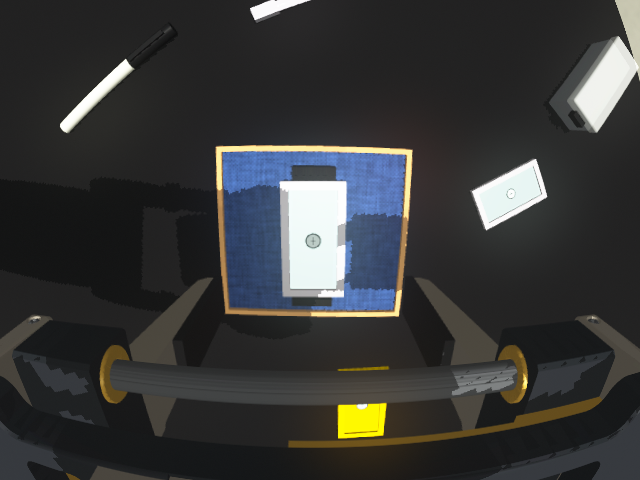

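The wrist view shows the slide central, with corners near (281,182), (346,182), (344,297), (282,296). I'll check these against the triangulated position.

Run:
```python
from h import *
import pickle
c=pickle.load(open("pics/w1.pkl","rb"))
im=cv2.imread("pics/w1.png")[160:320,210:420]; cv2.imwrite("pics/w1c.png",cv2.resize(im,None,fx=3.5,fy=3.5,interpolation=cv2.INTER_CUBIC))
for uv in [(281,182),(346,182),(344,297),(282,296)]: print(onplane(c,np.array(uv),0.024,True))
P=np.array([onplane(c,np.array(uv),0.024,True) for uv in [(281,182),(346,182),(344,297),(282,296)]])
print(P.mean(0),np.linalg.norm(P-np.roll(P,-1,0),axis=1))
```

```text
[ 0.54176579 -0.13514482]
[ 0.58533333 -0.15201221]
[ 0.55344921 -0.23605426]
[ 0.50839036 -0.21766546]
[ 0.54723467 -0.18521918] [0.04671873 0.08988694 0.04866671 0.08901447]
```

View pics/w1c.png

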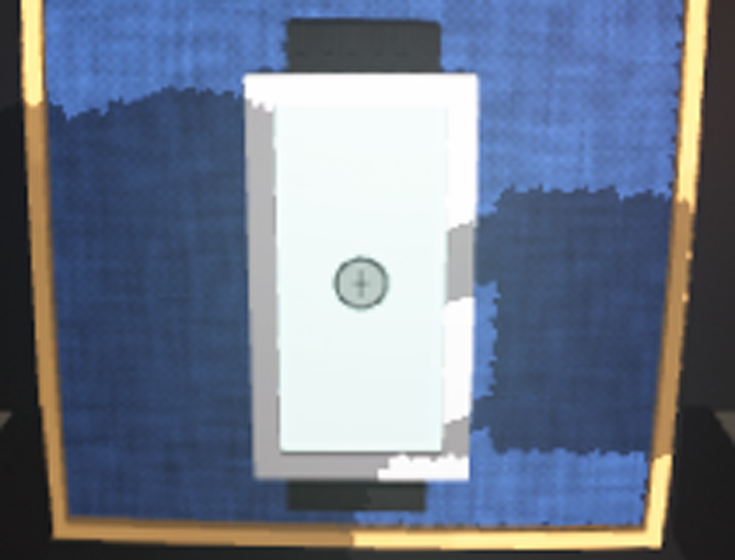

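Wrist and triangulated estimates agree within 2 mm. Descending so the tips end about 1.5 mm above the slide's underside, which keeps them clear of the plate later.

Run:
```python
from h import *
r=down(-21.2)
bot.goto([0.5465,-0.1842,0.06],r)
bot.hold(0.3); print(F(),bot.current_ee_pos())
bot.line_to([0.5465,-0.1842,0.0195],r,max_speed=0.06)
bot.hold(0.3); print(F(),bot.current_ee_pos(),bot.current_clock())
snap("w2")
```

```text
[-0.26726171 -1.34627815  0.12704287] [ 0.54765712 -0.18489921  0.06186815]
[-0.17868594 -0.21639315  0.41623629] [ 0.54673703 -0.18432177  0.01985363] 3.7917
```

View pics/w2.png

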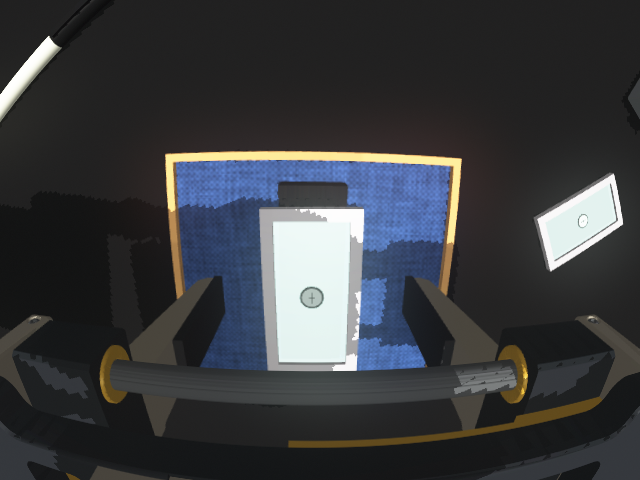

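Run:
```python
from h import *
import pickle
c=pickle.load(open("pics/w2.pkl","rb"))
P=np.array([bot.current_ee_pos() for _ in range(20)]); print(P.mean(0),P.std(0),bot.current_clock())
print(proj(c,[0.5465,-0.1842,0.0195],True),proj(c,[0.5465,-0.1842,0.0215],True))
bot.set_gripper(0.6,10); bot.set_gripper(0.3,14)
bot.hold(0.3); print(bot.current_opening()*92,F(),bot.current_clock())
snap("w3")
```

```text
[ 0.54663748 -0.18428726  0.01975104] [2.22044605e-16 2.77555756e-17 3.46944695e-18] 3.8417
[310.08455679 295.03158998] [310.0557536  296.69407554]
47.848907003842044 [-0.28479926  0.06873032 -0.2190331 ] 5.1083
```

View pics/w3.png

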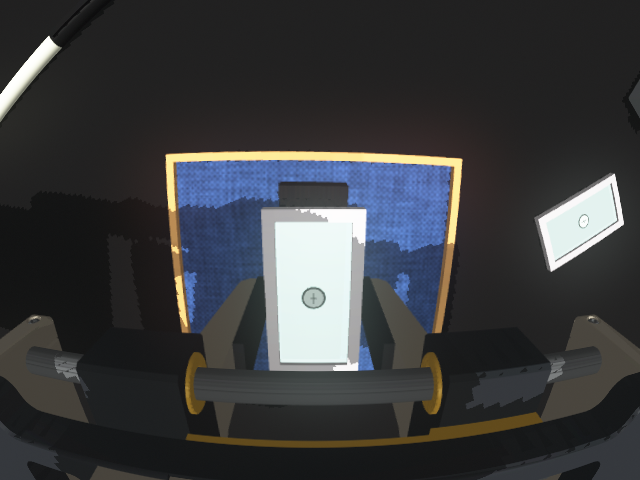

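Gripped at 47.8 mm, which matches the 48 mm frame. Lifting and carrying it to hover over the front of the stand.

```bash
cat >> h.py <<'E'
SC=np.array([0.573,0.205]); SY=9.4
def st(x,y,z,c=None,yaw=None):
    a=np.radians(SY); 
    return [SC[0]+x*np.cos(a)-y*np.sin(a), SC[1]+x*np.sin(a)+y*np.cos(a), z]
E
python3 - <<'E'
from h import *
r=down(-21.2)
bot.line_to([0.5465,-0.1842,0.10],r,max_speed=0.06)
bot.hold(.2); print(F(),bot.current_opening()*92)
bot.goto(st(-65,0,0.12) if 0 else st(-0.065,0,0.10),down(SY))
bot.hold(.3); print(F(),bot.current_ee_pos(),bot.current_opening()*92,bot.current_clock())
snap("w4");snap("t4","top")
E
```

```text
[-0.46081742  0.537853   -1.05241907] 47.65660288181921
[-0.12919753 -0.28288952 -0.79681245] [0.50915969 0.19379969 0.10000259] 47.604460018556985 8.5667
```

View pics/w4.png

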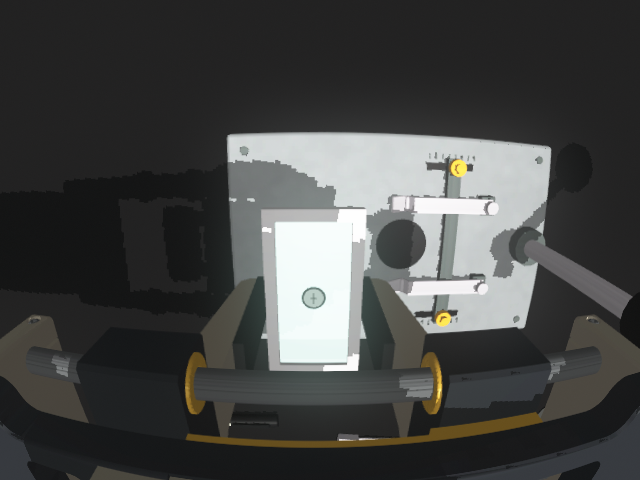

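View pics/t4.png

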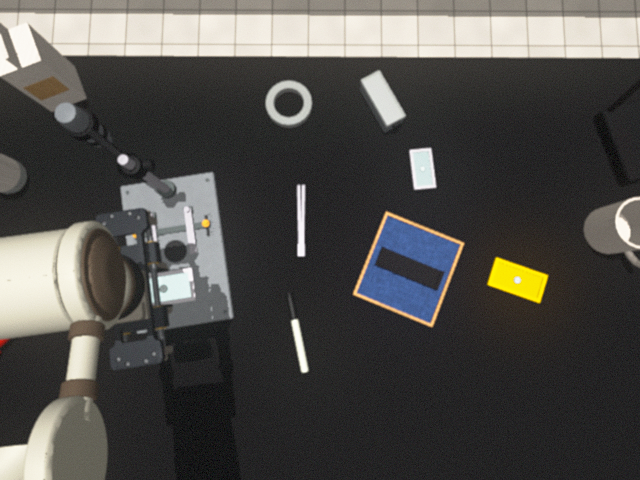

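The wrist view shows the slide held level over the front half of the plate, clips at (440,205) and (440,287), screws at (458,168) and (443,320), and plate corners at (229,134), (550,148) and (527,329). I'll use it to refine the stand pose.

Run:
```python
from h import *
im=cv2.imread("pics/w4.png")[120:345,220:560]; cv2.imwrite("pics/w4c.png",cv2.resize(im,None,fx=2.35,fy=2.35,interpolation=cv2.INTER_CUBIC))
im=cv2.imread("pics/w4.png")[140:340,380:510]; cv2.imwrite("pics/w4d.png",cv2.resize(im,None,fx=3,fy=3,interpolation=cv2.INTER_CUBIC))
```

```text
(no output)
```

View pics/w4c.png

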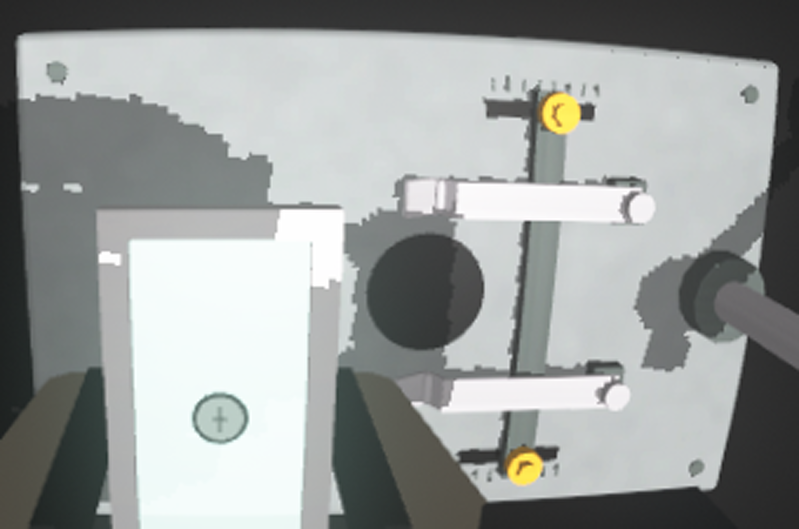

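View pics/w4d.png

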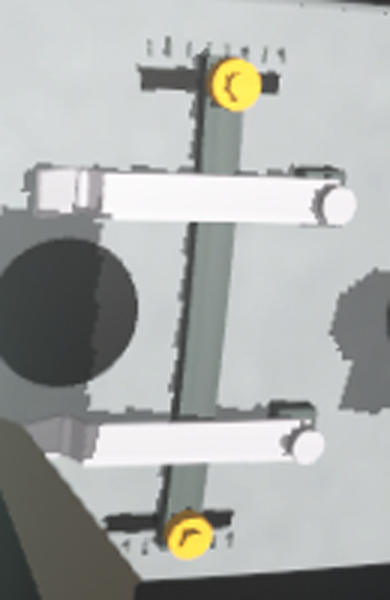

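Run:
```python
from h import *
import pickle
c=pickle.load(open("pics/w4.pkl","rb"))
A=lambda p:(np.array(p)+.5)/2.35-.5+np.array([220,120]); D=lambda p:(np.array(p)+.5)/3-.5+np.array([380,140])
def loc(X):
    d=np.array(X[:2])-SC; a=np.radians(SY); return np.round(1e3*np.array([d[0]*np.cos(a)+d[1]*np.sin(a),-d[0]*np.sin(a)+d[1]*np.cos(a)]),1)
for n,uv,z in [("corner -125,80",A((18,35)),.014),("corner 125,80",A((777,64)),.014),("corner 125,-80",A((716,490)),.014),
 ("screw y58",D((234,83)),.025),("screw y-58",D((189,536)),.025),("barfront+",D((201,100)),.0195),("barfront0",D((188,310)),.0195),("barfront-",D((167,500)),.0195),
 ("pivL",D((336,205)),.02),("pivR",D((305,445)),.02),("lipL end",D((36,190)),.023),("slide ctr",(313,298),.1025),
 ("slide c +y-x",A((97,210)),.1045),("slide c +y+x",A((343,207)),.1045)]:
    print(n,loc(onplane(c,np.array(uv),z,True)))
print(loc(bot.current_ee_pos()))
```

```text
corner -125,80 [-123.    78.6]
corner 125,80 [122.4  78.8]
corner 125,-80 [123.9 -78.7]
screw y58 [35.7 58.1]
screw y-58 [ 36.1 -56.9]
barfront+ [29.7 53.3]
barfront0 [30.4  2.2]
barfront- [ 30.7 -48.9]
pivL [68.  29.2]
pivR [ 68.  -34.5]
lipL end [-10.3  31.8]
slide ctr [-64.   -1.5]
slide c +y-x [-87.5  43.3]
slide c +y+x [-40.   43.9]
[-64.9  -0.3]
```

The stand agrees within about 1.5 mm, and the bar's front face is at about x' = 30–31 mm, so the slide's final centre should be near x' = 6.5. The slide sits 1.4 mm to the right, so I'll correct that while lowering and feel for contact.

Run:
```python
from h import *
r=down(SY)
bot.line_to(st(-.065,.0014,.035),r,max_speed=0.08)
bot.line_to(st(-.065,.0014,.0185),r,max_speed=0.03)
bot.hold(.4); f0=np.mean([ (bot.hold(.02),bot.current_contact_force())[1] for _ in range(10)],0); print(f0,bot.current_ee_pos())
z=.0185
while z>.0145:
    z-=.0005
    bot.line_to(st(-.065,.0014,z),r,max_speed=0.01); bot.hold(.1)
    f=np.mean([ (bot.hold(.02),bot.current_contact_force())[1] for _ in range(5)],0)
    print(round(z,4),bot.current_ee_pos()[2].round(5),(f-f0).round(2))
    if f[2]-f0[2]>1.0: break
print(bot.current_clock())
snap("w5")
```

```text
[-0.17625531 -0.13409219 -0.56515532] [0.50865163 0.19576198 0.01853172]
0.018 0.018 [0.09 0.24 0.11]
0.0175 0.0175 [ 0.18  0.13 -0.6 ]
0.017 0.01698 [ 0.57  0.57 -0.29]
0.0165 0.01649 [0.18 0.15 0.03]
0.016 0.01599 [ 0.12  0.09 -0.29]
0.0155 0.01549 [-0.04  0.28 -0.36]
0.015 0.01547 [-1.15 -0.06  5.84]
13.9333
```

View pics/w5.png

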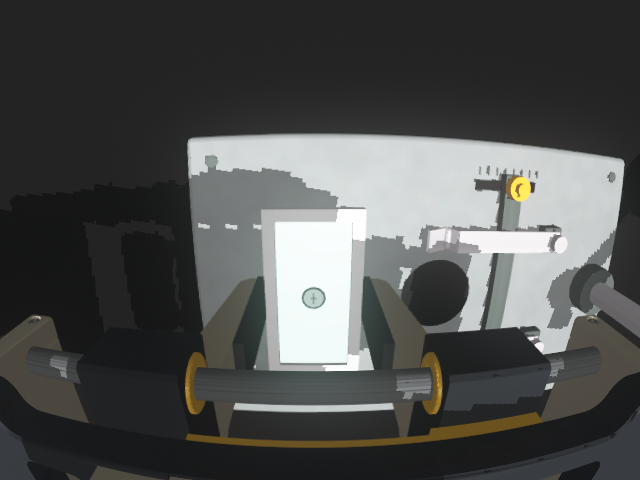

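Slide touched the plate at tip z≈15.5 mm, as predicted. Relieving the press, then releasing and lifting away.

Run:
```python
from h import *
r=down(SY)
bot.line_to(st(-.065,.0014,.0154),r,max_speed=0.01); bot.hold(.1); print(F())
bot.set_gripper(0.65,10); print(bot.current_opening())
bot.line_to(st(-.065,.0014,.07),r,max_speed=0.08)
snap("w6"); print(bot.current_clock())
# check push pose IK
for a in (SY+90,SY-90): print(a,bot.inverse_kinematics(st(-.105,0,.016),down(a)))
```

```text
[0.64643459 0.21414457 2.68737883]
0.6482421080614018
15.6
99.4 [ 1.41241931e-01  2.39549686e-01  1.93656764e+00 -8.88178420e-16
  9.65475326e-01 -1.59361535e+00]
-80.6 [ 1.41241931e-01  2.39549686e-01  1.93656764e+00 -8.88178420e-16
  9.65475326e-01  1.54797731e+00]
```

View pics/w6.png

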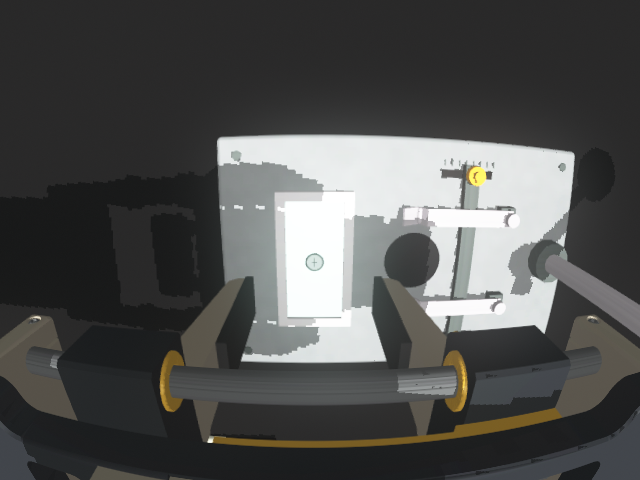

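The slide lies flat and square on the plate, with rear edge about x' = -89. Next I'll turn the gripper 90° with the jaws across the slide and open to about 46 mm. That gives two contacts on the rear edge for a square push, with the camera looking towards the clips.

Run:
```python
from h import *
r=down(SY-90)
bot.goto(st(-.112,0,.07),r)
bot.set_gripper(0.5,20)
bot.line_to(st(-.112,0,.030),r,max_speed=0.08)
bot.line_to(st(-.112,0,.0162),r,max_speed=0.03); bot.hold(.4)
print(F(),bot.current_ee_pos(),bot.current_opening()*92,bot.current_clock())
snap("w7")
```

```text
[-0.0581643   0.29492513  0.95757298] [0.46256628 0.18672594 0.01629463] 46.189627154939494 19.0583
```

View pics/w7.png

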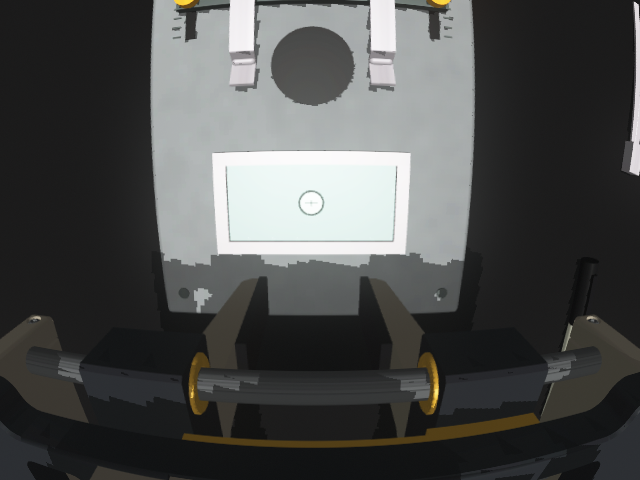

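The slide sits centred between the plate edges (slide centre 311, clip midpoint 312). Pushing now, with force monitoring, up to just short of the lips.

```bash
cat >> h.py <<'E'
def fx(n=4,dt=.02):
    f=np.mean([(bot.hold(dt),bot.current_contact_force())[1] for _ in range(n)],0); a=np.radians(SY)
    return np.array([f[0]*np.cos(a)+f[1]*np.sin(a),-f[0]*np.sin(a)+f[1]*np.cos(a),f[2]])
E
python3 - <<'E'
from h import *
r=down(SY-90)
f0=fx(8); print(f0)
x=-.112
for x in (-.100,-.09,-.08,-.073):
    bot.line_to(st(x,0,.0162),r,max_speed=0.03); print(x,(fx()-f0).round(2))
print(bot.current_ee_pos(),bot.current_clock())
snap("w8")
E
```

```text
[ 0.0333419   0.32450986 -0.01652581]
-0.1 [-0.29 -0.19  0.08]
-0.09 [-0.13 -0.66 -0.01]
-0.08 [-0.49 -0.56 -0.44]
-0.073 [-0.08 -0.3   0.25]
[0.50102595 0.19306834 0.01618694] 21.4083
```

View pics/w8.png

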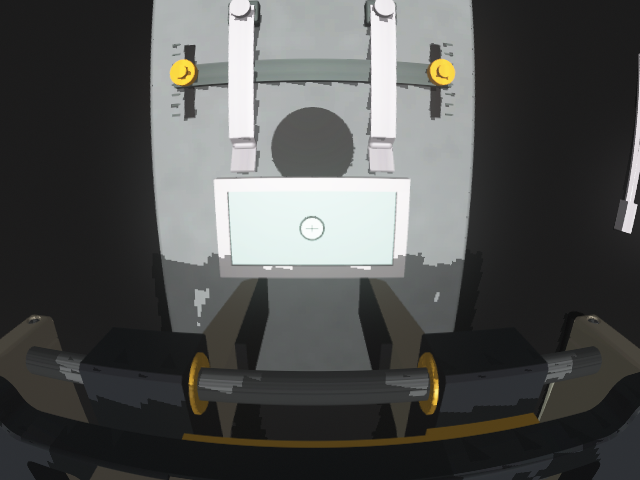

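The slide moved squarely and is against the fingers; its front edge (row 179) is just short of the lips (row 172). Continuing in small steps under the clips.

Run:
```python
from h import *
r=down(SY-90)
f0=np.array([0,.0,0])
x=-.073
while x<-.0405:
    x+=.0015
    bot.line_to(st(x,0,.0162),r,max_speed=0.02); f=fx(3); print(round(x*1e3,1),f.round(1),end=' | ')
    if f[0]<-18: print("STOP");break
p=bot.current_ee_pos(); print(p,st(x,0,.0162),bot.current_clock())
snap("w9")
```

```text
-71.5 [-0.4 -0.7 -0.7] | -70.0 [-0.4 -0.2 -0.5] | -68.5 [-0.3 -0.4 -0.4] | -67.0 [-0.4 -0.1 -0.1] | -65.5 [ 0.1 -0.  -0. ] | -64.0 [-5.1 -0.2  1.8] | -62.5 [-6.7  0.5  3.2] | -61.0 [-7.3  0.3  4.3] | -59.5 [-7.8  0.1  3.5] | -58.0 [-8.8 -0.1  3.7] | -56.5 [-9. -0.  4.] | -55.0 [-9.8  0.1  4.2] | -53.5 [-11.9  -0.6   6.4] | -52.0 [-3.6  0.6 -1.2] | -50.5 [ 0.1 -0.3 -0.4] | -49.0 [-0.9  0.6  0.1] | -47.5 [-3.3 -0.5  1.4] | -46.0 [-4.3 -0.3  1.2] | -44.5 [-3.2  0.3 -1.3] | -43.0 [-2.6  0.1 -1.5] | -41.5 [-2.9 -0.9 -2. ] | -40.0 [-2.5  0.2 -1.4] | [0.53373476 0.19848518 0.01624063] [np.float64(0.5335371135357212), np.float64(0.1984669615103351), 0.0162] 28.0583
```

View pics/w9.png

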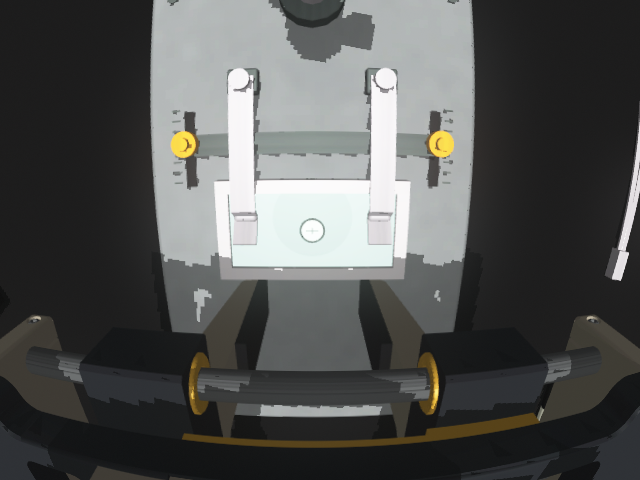

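Both clips have snapped onto the glass: force peaked at 11.9 N and fell to about 3 N, and the toes are at (245,215) and (380,215) on the glass. The bar is about 12 mm ahead, so I'll feel for it in fine steps.

Run:
```python
from h import *
r=down(SY-90)
x=-.040; 
while x<-.0225:
    x+=.001 if x<-.0325 else .0003
    bot.line_to(st(x,0,.0162),r,max_speed=0.012); f=fx(3); print(round(x*1e3,1),f.round(1),end=' | ')
    if f[0]<-7.5: print("STOP");break
print(bot.current_ee_pos(),bot.current_ft_torque(),st(x,0,.0162),bot.current_clock())
snap("w10")
```

```text
-39.0 [-3.4  0.1 -1.3] | -38.0 [-3.4  0.1 -0.7] | -37.0 [-3.   0.5 -0.7] | -36.0 [-3.6 -0.1 -0.1] | -35.0 [-3.4  0.4 -0.2] | -34.0 [-3.2  0.3 -0.4] | -33.0 [-2.6  0.6 -0.5] | -32.0 [-3.7  0.2 -0.2] | -31.7 [-3.1  0.3 -0. ] | -31.4 [-3.3  0.4 -0.1] | -31.1 [-3.9 -0.4  0.2] | -30.8 [-3.2 -0.   0.5] | -30.5 [-3.4  0.6  0.2] | -30.2 [-3.4 -0.4  0.5] | -29.9 [-3.7  0.2  0.7] | -29.6 [-3.7  0.   0.4] | -29.3 [-3.6  0.4  0.3] | -29.0 [-3.7 -0.4 -0.1] | -28.7 [-3.5  0.2  0. ] | -28.4 [-3.5  0.1  0.4] | -28.1 [-3.5 -0.2  0.1] | -27.8 [-3.3  0.4  0.8] | -27.5 [-4.6  0.1  1.1] | -27.2 [-6.4 -0.5  1.8] | -26.9 [-7.  -0.6  3.2] | -26.6 [-7.5 -0.2  3.4] | STOP
[0.54571571 0.20046449 0.01609198] [-0.29213126  1.36057017 -0.01954889] [np.float64(0.5467571805012545), np.float64(0.20065552940437284), 0.0162] 35.9083
```

View pics/w10.png

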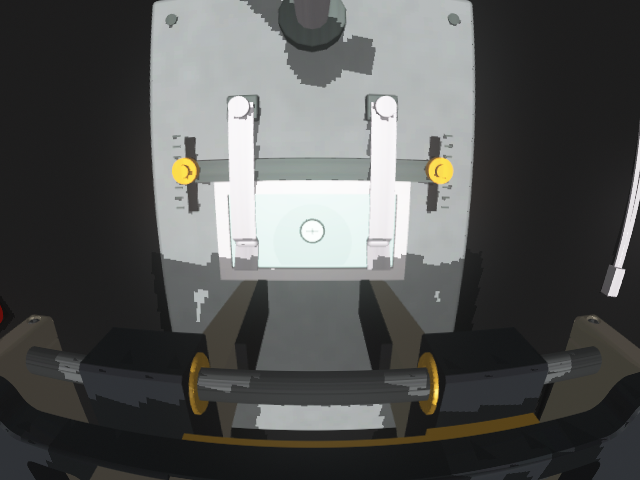

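Stop felt at TCP x' = -27.5, where predicted: force rose from 3.5 to 7.5 N and motion ceased. Checking the gap in a crop.

Run:
```python
from h import *
im=cv2.imread("pics/w10.png")[145:295,165:465]; cv2.imwrite("pics/w10c.png",cv2.resize(im,None,fx=2.6,fy=2.6,interpolation=cv2.INTER_CUBIC))
```

```text
(no output)
```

View pics/w10c.png

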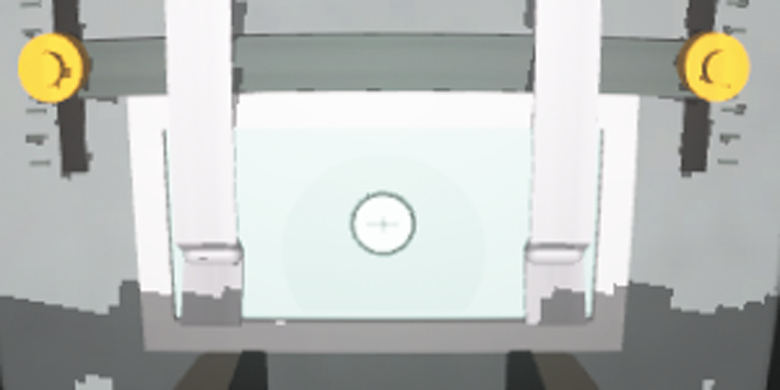

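The frame is flush with the bar across its whole width. A slightly firmer press (about 10–11 N) to seat it square, then back off, lift clear and look.

Run:
```python
from h import *
r=down(SY-90)
x=-.0266
for i in range(5):
    x+=.0003
    bot.line_to(st(x,0,.0162),r,max_speed=0.012); bot.hold(.1); f=fx(4); print(round(x*1e3,1),f.round(1),bot.current_ee_pos().round(5),end=' | ')
    if f[0]<-10.5: break
bot.hold(.3)
bot.line_to(st(-.034,0,.0165),r,max_speed=0.015); print(fx())
bot.line_to(st(-.060,0,.0165),r,max_speed=0.05)
bot.line_to(st(-.065,0,.10),r,max_speed=0.1)
bot.hold(.3); snap("w11"); print(bot.current_clock())
```

```text
-26.3 [-8.7 -0.5  4.2] [0.54575 0.20049 0.01604] | -26.0 [-9.3 -1.1  4.7] [0.54571 0.20051 0.01591] | -25.7 [-9.9 -0.3  5.1] [0.5458  0.20053 0.01587] | -25.4 [-10.4  -0.6   5.5] [0.5458  0.20055 0.01578] | -25.1 [-11.   -0.4   5.9] [0.5458  0.20056 0.01569] | [ 0.22204826 -0.28506189 -0.0084646 ]
41.15
```

View pics/w11.png

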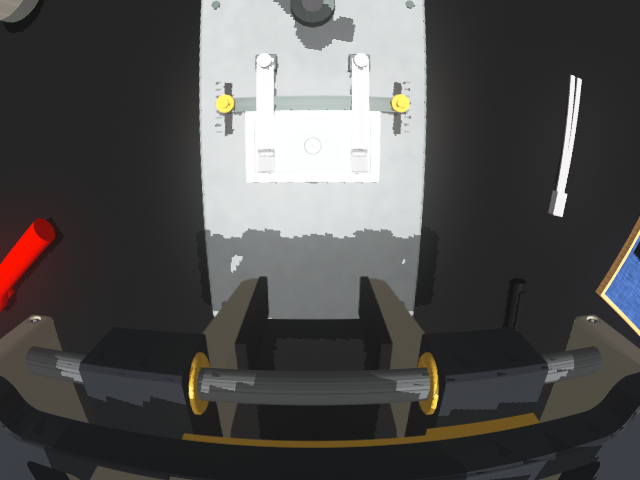

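Pulled back with no drag. I'll look more closely, and move the arm aside for a scene and top check before handing in.

Run:
```python
from h import *
im=cv2.imread("pics/w11.png")[85:195,215:415]; a=cv2.resize(im,None,fx=3.5,fy=3.5,interpolation=cv2.INTER_CUBIC); cv2.imwrite("pics/w11c.png",a)
bot.goto([0.35,-0.1,0.3],down(-60)); bot.hold(.3)
s=snap("s12","scene"); t=snap("t12","top"); print(bot.current_clock(),F())
a=cv2.resize(s["pixels"][140:280,370:535],None,fx=3,fy=3,interpolation=cv2.INTER_CUBIC)
b=cv2.resize(t["pixels"][165:335,110:235],None,fx=2.47,fy=2.47,interpolation=cv2.INTER_CUBIC)[:420]
cv2.imwrite("pics/c12.png",np.hstack([a,cv2.copyMakeBorder(b,0,420-b.shape[0],0,0,0)])[:, :800])
d=cv2.absdiff(t["pixels"],cv2.imread("pics/top0.png")).max(2); print("bystander diff",(d[180:380,285:312]>60).sum())
```

```text
43.0 [-0.00982606  0.14479888  0.84648572]
bystander diff 0
```

View pics/w11c.png

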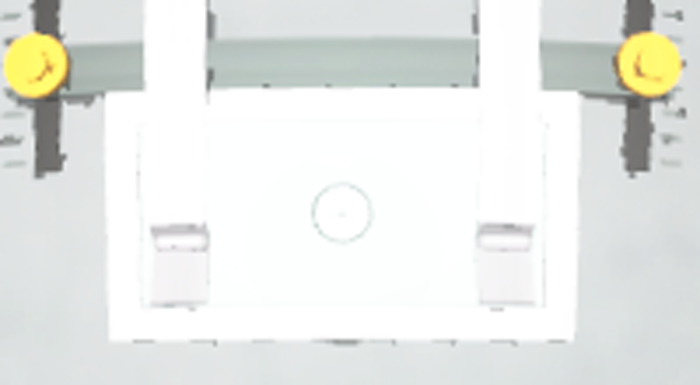

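View pics/c12.png

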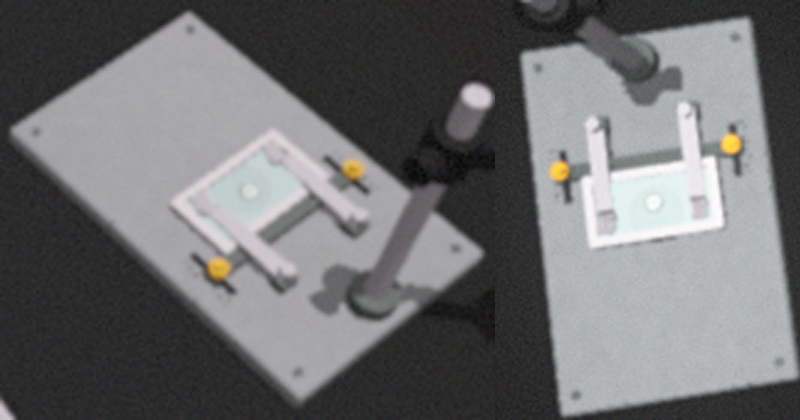

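View pics/t12.png

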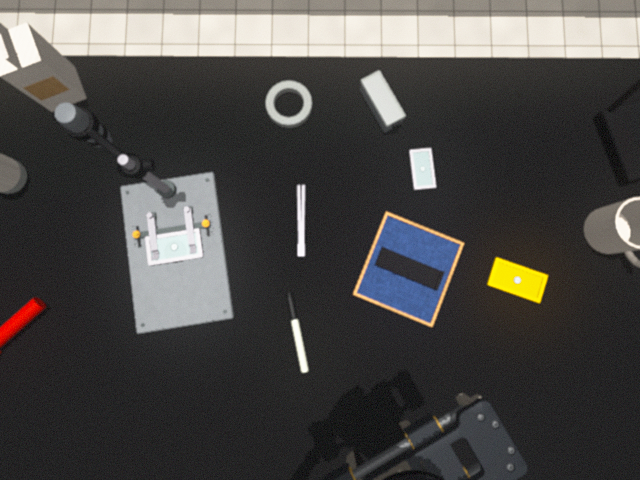

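The slide sits flush and square against the bar, both toes are on the glass, the tweezers and pen are unmoved, and the arm is clear. Handing in.

Run:
```python
from workcell import bot
bot.job_done(); print(bot.current_clock())
```

```text
the job is handed in; nothing more can be done
the job is handed in; nothing more can be done
```

The slide is in under both clips and square against the back stop, and I handed the job in at about 43 s.

**What I did:**
- **Pick-up:** I took the larger pale slide from the case, gripping it across its long edges. The jaws closed to 47.8 mm on the 48 mm frame.
- **Setting down:** I lowered it in 0.5 mm steps until it touched the plate, at about 6 N, then let go.
- **Pushing in:** I pushed it squarely with two finger contacts on the rear edge. The force peaked at 11.9 N as the clips rode up, then fell to about 3 N once they had snapped down.
- **Back stop:** I felt it about where the pictures had put it, pressed to 11 N and backed off without drag.

**Last checks:**
- In the wrist view the frame is flush with the bar across its whole width, and the top and scene views agree.
- Both clip toes are on the glass.
- The tweezers and pen are unmoved: the top-view picture shows no change around them.
- The arm is well clear and touching nothing.

No check failed. The camera estimates disagreed with each other by up to about 2 mm, which is within the stated calibration. The clip angles could only be judged from the pictures and the push forces, not read directly.

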